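# Take the air filter out of the induction hob

### The job

Draw the air filter out of its slot under the front of the induction hob, straight and level, without forcing it or wedging it in the slot, and lay it gently flat in the shallow metal pan ready for washing. Keep it level all the way and do not disturb the other things on the counter.

Things in the scene. Friction and masses are not known exactly. Their poses are not given: they have to be found in the camera images.
- hob: Steel countertop induction hob 330 wide, 400 deep, 112 mm high, fixed. Origin on the counter under its centre; front faces -x. The recessed plinth's face (x = -170 mm) has the filter slot. Above it a nose overhangs from z = 72 mm up: lower edge x = -200 mm, z 72 to 80, then the panel slopes back to x = -173 mm at z = 108. Knob on the panel, 16 mm proud, at y = -118 mm.
- mouth (a point): Centre of the slot's mouth on the plinth's face (hob frame -170, 0, 41 mm), axes as the hob's. The slot runs level into the hob along +x: 63 mm wide, 22 mm high (z = 30 to 52 mm), 170 mm deep. The filter lies loose on its floor with 1.5 mm play each side and 2 mm above; only friction holds it.
- filter: Flat steel baffle filter. Frame 160 x 60 x 20 mm (x, y, z); origin at the centre of its underside, x into the hob. Front plate at x -80 to -83, 86 wide, z 0 to 22 mm; from it a black pull x -83 to -119, 24 wide, z 2 to 18 mm. 0.25 to 0.5 kg, balances at x = -8 mm. Starts in the slot, home or up to 10 mm out, most of the pull hidden under the nose.
- pull (a point): Grip point in the pull, 24 mm in front of the front plate (filter frame -107, 0, 10 mm); axes as the filter's.
- pan: Shallow aluminium pan, loose, 0.8 kg. Origin under its centre, x along its length, z up. Inside 299 mm by 150 mm, floor 3 mm above the counter, rim 24 mm high, outside over the flange 325 mm by 176 mm. The pan and the container change places between runs.
- pan_floor (a point): Centre of the pan's inner floor; axes as the pan's.
- container: Bystander: clear plastic container with the pan's footprint (325 mm by 176 mm), 66 mm high, holding label rolls that rise to 58 mm. Origin under its centre, x along its length.
- saucepan: Bystander: aluminium pot standing on the hob, 190 mm across, 85 mm high. Origin under its centre.
- soy_bottle: Bystander: brown bottle 64 mm across, 200 mm high. Origin under its centre.
- cup: Bystander: glass cup 72 mm across, 55 mm high. Origin under its centre.
- label_roll: Bystander: standing paper roll 58 mm across, 50 mm high. Origin under its centre.
- salt_jar: Bystander: glass jar with steel cap, 60 mm across, 75 mm high. Origin under its centre.
- spatula: Bystander: spatula 240 mm long lying on the counter.

How it is judged:
On the way:
1. the filter is drawn clear of the slot, level (x of filter in the frame of mouth below -0.085 m and angle between filter's own z axis and vertical below 0.17 rad), for 0.1 s.
At the end, for the whole second after the job is handed in: The filter lies at rest, right way up and flat on the floor of the metal pan (underside within 4 mm of the floor, within 3 degrees of level), wholly inside the pan, which stands flat on the counter; everything released (z of filter in the frame of pan_floor between -0.004 and 0.004 m and x of filter in the frame of pan_floor between -0.08 and 0.08 m and y of filter in the frame of pan_floor between -0.05 and 0.05 m and angle between each of filter, pan's own z axis and vertical below 0.05 rad and height (world z) of pan below 0.005 m and linear speed of filter below 0.02 m/s); the robot touches nothing.
It fails at once if the filter is forced or wedged in its slot (more than 35 N between filter and hob while it is held) (contact force between filter and hob above 35 N and contact force between the fingers and filter above 1 N).
It fails at once if the filter is tipped more than 14 degrees from level (angle between filter's own z axis and vertical above 0.25 rad).
It fails at once if the filter is dropped (falls free faster than 0.45 m/s, about 10 mm of fall) (linear speed of filter above 0.45 m/s and contact force between the fingers and filter below 0.5 N).
It fails at once if the filter is banged or pressed hard into the pan (more than 40 N while held) (contact force between filter and pan above 40 N and contact force between the fingers and filter above 1 N).
It fails at once if another thing on the counter is pushed more than 20 mm (distance of any of container, saucepan, soy_bottle, cup, label_roll, salt_jar, spatula from where it was at the start of the episode above 0.02 m).
It also fails if it takes over 72 s, if anything falls off the work surface, if the arm or the gripper's body presses on something with over 40 N, if the wrist force passes 120 N, or if a joint passes its speed limit or range.

### The arm

A 6-joint arm with a two-finger parallel gripper is mounted at the origin on the work surface. World frame = base frame: x ahead of the robot, y to its left, z up, the work surface at z = 0. Lengths are in m, angles in rad, forces in N, time in s.
With the tool pointing down it reaches from about 0.35 to 0.725 m from the base axis. Payload 6 kg.
Tool frame: the origin (TCP) lies midway between the tips of the shut fingers; the grasp point (between the pads) lies 19 mm behind it; z points along the fingers, y is the line along which they close (so a half turn about z gives the same grasp; the last joint's range is limited). The gripper opens to 85 mm and grips with 20 to 120 N. Pads are 22 mm wide; open, the fingers measure 114 mm over their backs; the gripper's body (76 mm by 85 mm) begins 54 mm behind the grasp point. The pads swing forward as they close: fully open they stand 13 mm farther back than shut.
Start: joints at [-0.945, 0.04, 0.085, 0, -1.615, -0.334], TCP at [0.173, -0.575, 0.208] pointing down, gripper open.
Joint ranges: [-2.56, 2.56], [-1.29, 2.01], [-1.08, 1.49], [-3.29, 1.98], [-2.81, -0.18], [-2.99, 2.99]. Speed limits (rad/s): [2.57, 2.57, 3.01, 3.14, 3.14, 3.14].

### API

Orientations are given as a unit quaternion [w, x, y, z].
In Python, from station import ctrl gives the robot as it stands.
- The arm moves only by the shell command python3 -m creep 'ROWS' [OPENING]. ROWS is text: rows parted by semicolons, each of 4 numbers parted by spaces: the shift along the tool's x, y, z in m, then the turn about the tool's z in rad. In form: tx ty tz spin; .... A call has 1 to 20 rows; each row is the pose to reach, as a shift and turn from the pose commanded when the call began, along the tool's axes at that moment; what a row does not reach only later rows make up. A row lasts 1/12 s, in which the tool goes at most 41.7 mm and 7.16 degrees, less where a joint would pass 70% of its speed; a pose out of reach is approached as far as the arm can. A call with a gripper value outside its range is refused whole. OPENING is the closure, from 0 (fully open) to 1 (shut), set as the call begins (- or left out, the last holds). The fingers move at their own pace and stop on an object; the grip force is fixed at half the most. Time passes only in rows, so rows that repeat a pose let the fingers close. It gives the time, the measured TCP pose, the force, the opening and the grip force at its end, in the units of the state.
- ctrl.read_state(): the state, without advancing time (a new reading comes with each control period).
- ctrl.camera(name): name is "scene" or "top" or "wrist"; returns the picture (420x560x3 uint8, red, green, blue); there is no depth.
- ctrl.calibration(name): a dict with "fx", "fy", "cx", "cy" (pixels), "xyz" and "orientation" of the camera in the world; the wrist camera has in their place "mount" (4x4, takes a point from camera to tool coordinates, whose origin is the TCP and whose axes are the flange's). Camera axes: x right, y up, looking along -z (the intrinsics and any distortion apply to the point x, -y, -z); pixel columns grow to the right and rows downward; lengths in m; the calibration is good to about 2 mm. A picture is of the moment at which its call begins: read the wrist's pose just before it. calibration takes no time and is no camera call.
- ctrl.sign_off(): hands the job in; it is judged then, once.
Trained networks look in the newest picture that a camera, given by its name, has taken for a name from the list of things; names that differ only in an ending like _2 or _b are one class to them, and where a whole thing is asked for, a point or a joint stands for the part that bears it (a point fixed in the world has none). Each returns a list of dicts, best first, with "confidence" (0 to 1); they miss things now and then, are a little off and sometimes report something else, mostly with a low value. They report only what shows in the picture. A call takes as long as a camera call.
- ctrl.regions_of(camera, query): "mask" (420x560 bool, what is visible of it) and "pixel" ([column, row] in pixels, amid what is visible of it).
The state is a dict: "time_s": time; "q": joint angles; "joint_vel": joint speeds; "joint_torque": joint torques, N m; "position": TCP position; "tool_rot": TCP orientation; "force": force on the tool from outside, world axes, zero at the start; "moment": the same for the moment, N m; "gripper_width": finger opening in m; "grip_force": force on a finger pad.
Only numpy, scipy, OpenCV 4.12 (cv2) and the standard library are available. Lean on these libraries where they do the work, as an engineer would, in place of code of your own. Each camera call takes 0.05 s, during which the arm holds its last target. There are 200 camera calls.

## Working session

There is one attempt and no reset: what is moved stays moved. The work goes in short steps, Python scripts to look and compute and a shell command to move; the robot and the scene stay as the last step left them, time stands still between calls to the robot, and variables do not carry over. Pictures are saved under pics/ and viewed, at most 13 in all, crops included, and the job is handed in when it is done.

```bash
ls; mkdir -p pics; python3 - <<'E'
from station import ctrl
import cv2,json
s=ctrl.read_state(); print({k:s[k] for k in('time_s','position','tool_rot','gripper_width')})
for n in('scene','top'):
    im=ctrl.camera(n); cv2.imwrite(f'pics/{n}0.png',im[:,:,::-1]); print(n,ctrl.calibration(n))
    for t in('hob','filter','pull','pan','container','saucepan','soy_bottle','cup','label_roll','salt_jar','spatula'):
        r=ctrl.regions_of(n,t); print(t,[(round(x['confidence'],2),[int(v) for v in x['pixel']],int(x['mask'].sum())) for x in r[:2]])
print(ctrl.calibration('wrist'))
E
```

```text
pics
{'time_s': 0.0, 'position': array([ 0.17258489, -0.57422859,  0.20744832]), 'tool_rot': array([-2.09165258e-04, -1.45402084e-01,  9.89372204e-01,  9.11874429e-04]), 'gripper_width': 0.08558313094989743}
scene {'fx': 541.4140064086691, 'fy': 541.4140064086691, 'cx': 277.1691645678575, 'cy': 207.72681541068604, 'xyz': array([ 1.27307323, -0.35425533,  0.97844168]), 'orientation': array([0.8138145 , 0.32582389, 0.18664126, 0.44351977])}
hob [(0.89, [347, 181], 13369)]
filter []
pull [(0.54, [286, 196], 97)]
pan [(0.95, [90, 266], 9559)]
container [(0.68, [128, 340], 15446)]
saucepan [(0.76, [387, 137], 5444)]
soy_bottle [(0.83, [290, 111], 865)]
cup [(0.8, [238, 169], 711), (0.64, [300, 331], 1909)]
label_roll [(0.58, [233, 262], 748), (0.27, [91, 270], 9594)]
salt_jar [(0.77, [274, 259], 904)]
spatula [(0.58, [300, 332], 1833)]
top {'fx': 401.0454963700218, 'fy': 401.0454963700218, 'cx': 278.4910162196434, 'cy': 207.29258339278454, 'xyz': array([0.4301166 , 0.08220266, 1.04414705]), 'orientation': array([ 0.71273891,  0.04570657, -0.04852001, -0.69825494])}
hob [(0.63, [180, 237],
[... 230 characters left out ...]
1001), (0.31, [295, 183], 455)]
cup [(0.64, [262, 305], 687), (0.38, [431, 272], 9212)]
label_roll [(0.8, [326, 201], 444)]
salt_jar [(0.95, [294, 186], 546), (0.27, [427, 178], 9214)]
spatula [(0.76, [320, 132], 1156), (0.64, [179, 236], 17412)]
{'fx': 292.80973716345187, 'fy': 292.80973716345187, 'cx': 276.6688568819418, 'cy': 208.8821904915059, 'mount': array([[ 1.53924033e-03,  9.53080497e-01,  3.02713061e-01,
         7.80806552e-02],
       [ 9.99998545e-01, -1.24431411e-03, -1.16713359e-03,
        -9.04291327e-04],
       [-7.35702132e-04,  3.02714417e-01, -9.53081025e-01,
        -1.65608874e-01],
       [ 0.00000000e+00,  0.00000000e+00,  0.00000000e+00,
         1.00000000e+00]])}
```

View pics/scene0.png

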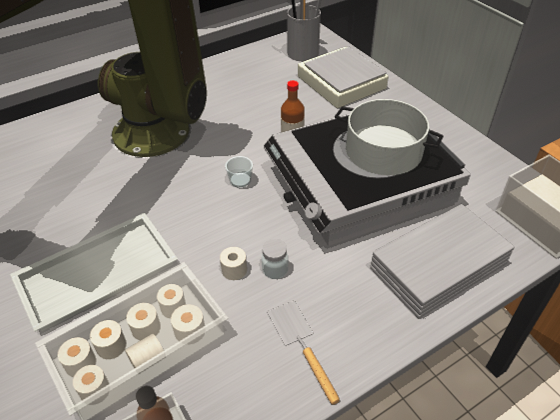

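View pics/top0.png

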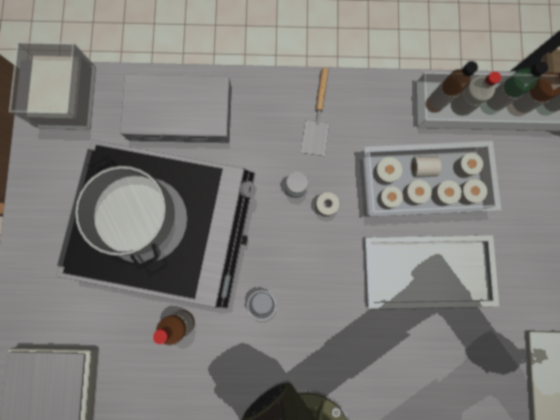

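The scene view shows the hob (front towards the robot's right, slot side towards -y) with the pull just peeking out at about (288,197) in the scene and (244,239) in the top view. The pan is at top (430,272), the container is at (431,178), and nothing stands between hob and pan along the pull line. Next I'll compute poses.

```bash
cat > h.py <<'E'
from station import ctrl
import numpy as np,cv2
from scipy.spatial.transform import Rotation as R
def rot(q): return R.from_quat(np.roll(q,-1)).as_matrix()
def pose(n):
    c=ctrl.calibration(n)
    if 'xyz' in c: return c,rot(c['orientation']),np.array(c['xyz'])
    s=ctrl.read_state(); M=c['mount']; T=rot(s['tool_rot'])
    return c,T@M[:3,:3],T@M[:3,3]+s['position']
def back(n,px,z):
    c,A,t=pose(n); px=np.atleast_2d(px).astype(float)
    d=np.c_[(px[:,0]-c['cx'])/c['fx'],-(px[:,1]-c['cy'])/c['fy'],-np.ones(len(px))]@A.T
    return t+d*((z-t[2])/d[:,2])[:,None]
def proj(n,P):
    c,A,t=pose(n); p=(np.atleast_2d(P)-t)@A
    return np.c_[c['cx']+c['fx']*p[:,0]/-p[:,2],c['cy']-c['fy']*p[:,1]/-p[:,2]]
def mask_rect(n,name,z):
    r=ctrl.regions_of(n,name)[0]; m=r['mask'].astype(np.uint8)
    k,l,st,_=cv2.connectedComponentsWithStats(m); m=(l==1+st[1:,4].argmax()).astype(np.uint8)
    c=max(cv2.findContours(m,0,1)[0],key=len)[:,0]
    return cv2.minAreaRect((back(n,c,z)[:,:2]*1000).astype(np.float32))
E
python3 - <<'E'
from h import *
im=ctrl.camera('top')
print('pan',mask_rect('top','pan',.024)); print('cont',mask_rect('top','container',.066)); print('hob',mask_rect('top','hob',.1))
for n,z in(('cup',.05),('salt_jar',.07),('label_roll',.05),('soy_bottle',.1)): print(n,mask_rect('top',n,z)[0])
print('pull',back('top',[[244,239]],.046))
cv2.imwrite('pics/hob.png',cv2.resize(im[135:320,50:270,::-1],None,fx=3.2,fy=3.2,interpolation=cv2.INTER_CUBIC))
E
```

```text
pan ((412.96942138671875, -307.27618408203125), (179.88279724121094, 328.1014099121094), 1.7553973197937012)
cont ((642.8370361328125, -297.95086669921875), (179.08267211914062, 334.04327392578125), 3.466824531555176)
hob ((514.1142578125, 363.98577880859375), (417.5230407714844, 334.9195861816406), 80.34521484375)
cup (322.90283203125, 117.0853042602539)
salt_jar (617.4032592773438, 38.70389938354492)
label_roll (575.109130859375, -39.89000701904297)
soy_bottle (273.80975341796875, 313.97039794921875)
pull [[0.48282459 0.16362413 0.046     ]]
```

View pics/hob.png

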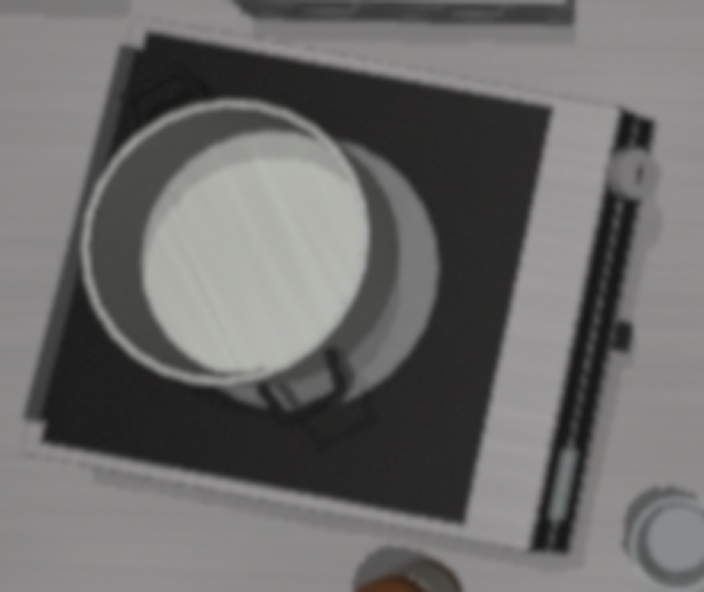

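The crop shows the nose edge running from (655,120) to (567,550), with the pull as a small dark block at (622,337) whose free edge is at about column 632.

```bash
python3 - <<'E'
from h import *
f=lambda u,v:[u/3.2+50-.3,v/3.2+135-.3]
a,b=back('top',[f(655,120),f(567,550)],.08)
d=(a-b);print(a,b,np.linalg.norm(d)); n=np.array([d[1],-d[0]])/np.linalg.norm(d[:2]); 
ax=-n if -n[1]>0 else n
print('hob x dir',ax,np.degrees(np.arctan2(ax[1],ax[0])),'nose mid',(a+b)/2)
a2,b2=back('top',[f(620,108),f(532,550)],.11);d=a2-b2;print(a2,b2,np.degrees(np.arctan2(d[1],d[0]))+90)
tip=back('top',[f(632,324),f(630,350)],.048);print('tip',tip)
s=ctrl.read_state();T=rot(s['tool_rot']);print(T)
E
```

```text
[0.64511425 0.14055027 0.08      ] [0.32199669 0.19597158 0.08      ] 0.3278360527300588
hob x dir [0.16905191 0.98560715] 80.26730030167143 nose mid [0.48355547 0.16826093 0.08      ]
[0.64697667 0.16500801 0.11      ] [0.32487434 0.21726932 0.11      ] 80.78403456952552
tip [[0.49043377 0.15576465 0.048     ]
 [0.47031646 0.15669677 0.048     ]]
[[-9.57719895e-01 -2.87702268e-01 -9.16942730e-05]
 [-2.87702277e-01  9.57719888e-01  1.24617134e-04]
 [ 5.19647968e-05  1.45728960e-04 -9.99999988e-01]]
```

```bash
cat >> h.py <<'E'
def go(p,yaw):
    "tool shift and spin to reach world TCP p with tool-x yaw (deg)"
    s=ctrl.read_state();T=rot(s['tool_rot']);y0=np.degrees(np.arctan2(T[1,0],T[0,0]))
    d=(yaw-y0+180)%360-180
    print('shift',np.round(T.T@(np.array(p)-s['position']),4),'spin',round(-np.radians(d),4))
E
python3 -c "
from h import *
go([.4718,.102,.15],-99.6)"; python3 -m creep --help | head -20
```

```text
shift [-0.4812  0.5619  0.0585] spin -1.1114validation failed for argument at $...
```

```bash
python3 -m creep '-.4812 .5619 .0585 -1.1114;-.4812 .5619 .0585 -1.1114;-.4812 .5619 .0585 -1.1114;-.4812 .5619 .0585 -1.1114;-.4812 .5619 .0585 -1.1114;-.4812 .5619 .0585 -1.1114;-.4812 .5619 .0585 -1.1114;-.4812 .5619 .0585 -1.1114;-.4812 .5619 .0585 -1.1114;-.4812 .5619 .0585 -1.1114;-.4812 .5619 .0585 -1.1114;-.4812 .5619 .0585 -1.1114;-.4812 .5619 .0585 -1.1114;-.4812 .5619 .0585 -1.1114;-.4812 .5619 .0585 -1.1114;-.4812 .5619 .0585 -1.1114;-.4812 .5619 .0585 -1.1114;-.4812 .5619 .0585 -1.1114;-.4812 .5619 .0585 -1.1114;-.4812 .5619 .0585 -1.1114' 0.4
python3 - <<'E'
from h import *
im=ctrl.camera('wrist'); cv2.imwrite('pics/w1.png',im[:,:,::-1])
go([.4718,.102,.15],-99.6)
print(ctrl.read_state()['gripper_width'],ctrl.read_state()['q'])
for t in('filter','pull'):
    for r in ctrl.regions_of('wrist',t)[:2]:
        ys,xs=np.where(r['mask']); print(t,r['confidence'],r['pixel'],xs.min(),xs.max(),ys.min(),ys.max())
u=np.array([.167,.986]);N=np.array([.4836,.1683])
print('pred tip corners',proj('wrist',[[*(N-.0123*u+k*np.array([.986,-.167])),.048] for k in(-.012,.012)]))
E
```

```text
time_s: 3.27
position: [0.4717, 0.1031, 0.1491]
tool_rot: [-0.001, -0.646, 0.763, 0.0]
force: [-0.4, 0.1, 0.3]
gripper_width: 0.0512
grip_force: 0.0
shift [ 0.0002 -0.0001 -0.0003] spin 0.001
0.05117524642719899 [ 6.32695555e-01 -2.78278090e-01 -3.12933218e-01  6.20187382e-05
 -1.53722232e+00 -7.99246284e-01]
filter 0.81 [277.1, 261.1] 266 289 248 275
pull 0.88 [279.9, 259.7] 266 289 247 275
pred tip corners [[287.6945358  255.01952222]
 [263.96135051 254.98953928]]
```

View pics/w1.png

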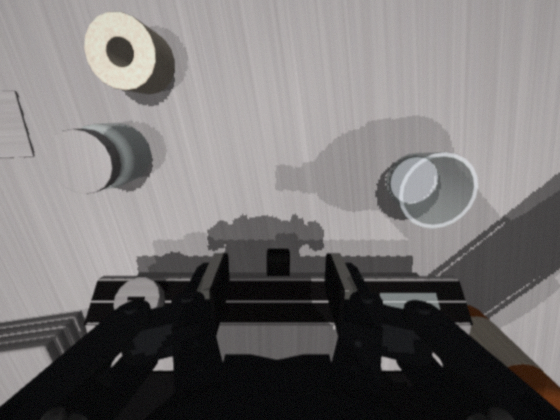

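The wrist view shows the pull as a dark block at columns 266–289 with its tip at row 248, the nose band below it, and a finger on either side at columns 220 and 335.

```bash
python3 - <<'E'
from h import *
im=ctrl.camera('wrist'); g=cv2.cvtColor(im,cv2.COLOR_RGB2GRAY)
print(g[240:285:1,277]); print(g[258,255:300])
u=np.array([.1668,.986]);v=np.array([-.986,.1668]);N=np.array([.4836,.1683])
for z,row in((.032,248),(.048,248),(.048,252)):
    p=back('wrist',[[266,row],[278,row],[290,row]],z)[:,:2]; print(z,row,p[1],((p-N)@u*1000).round(1),((p-N)@v*1000).round(1))
s=ctrl.read_state();p=s['position'][:2]-N;print('tcp hob rel',p@u-.2,p@v)
# nose lower edge candidates
for row in(275,277,279): print(row,(back('wrist',[[300,row]],.072)[0,:2]-N)@u)
E
```

```text
[73 75 74 74 72 72 74 69 58 36 17  2  4  6  4 11 14 15  6 11  9 11 14 11
  8  9 11  1  9 11 10  8  7  8 10 11 24 44 54 62 73 60 28  8 10]
[69 70 70 69 69 70 70 71 71 70 69 64 39 20 12  9 14  6 13 16 13 14  6 11
 18 12 12 14 12 10 15 12 14 12 10 30 58 71 71 70 72 74 71 68 67]
0.032 248 [0.47941024 0.15629388] [-12.5 -12.5 -12.5] [-10.6   2.1  14.9]
0.048 248 [0.47821751 0.14882784] [-20.1 -20.1 -20.1] [-10.    2.1  14.1]
0.048 252 [0.4789471  0.15318931] [-15.7 -15.7 -15.7] [-10.    2.1  14.2]
tcp hob rel -0.2681959382227687 0.00042813699264807395
275 -0.0035473440547582314
277 -0.0014095799760048002
279 0.000738263137141057
```

```bash
python3 -m creep '0 .001 .03 0;0 .001 .06 0;0 .001 .09 0;0 .001 .115 0;-.02 .001 .115 0;-.03 .001 .115 0;-.04 .001 .115 0;-.046 .001 .115 0;-.05 .001 .115 0;-.054 .001 .115 0;-.054 .001 .115 0;-.054 .001 .115 0'
python3 - <<'E'
from h import *
s=ctrl.read_state();u=np.array([.1668,.986]);v=np.array([-.986,.1668]);N=np.array([.4836,.1683])
p=s['position'][:2]-N;print(p@u*1000-200,p@v*1000)
im=ctrl.camera('wrist'); cv2.imwrite('pics/w2.png',im[150:420,130:430,::-1].repeat(2,0).repeat(2,1))
E
```

```text
time_s: 4.47
position: [0.48, 0.1555, 0.0352]
tool_rot: [0.0, -0.645, 0.764, 0.0]
force: [-0.3, -0.1, 0.2]
gripper_width: 0.051
grip_force: 0.0
-213.19585060207643 1.4407625549357488
```

View pics/w2.png

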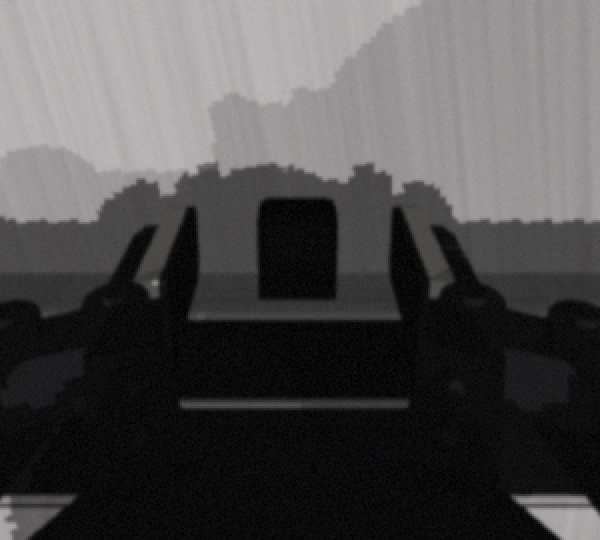

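The pull (crop columns 258–337) sits centred between the fingers (197–392), and nothing touches.

```bash
python3 -m creep '0 .0007 0 0;0 .0007 0 0;0 .0007 0 0;0 .0007 0 0;0 .0007 0 0;0 .0007 0 0;0 .0007 0 0;0 .0007 0 0' 1; python3 -m creep '.002 0 0 0;.005 0 0 0;.008 0 0 0;.011 0 0 0;.014 0 0 0;.017 0 0 0;.02 0 0 0;.02 0 0 0'
```

```text
time_s: 5.18
position: [0.4792, 0.1555, 0.035]
tool_rot: [-0.0, -0.645, 0.764, 0.0]
force: [0.4, -0.2, -0.7]
gripper_width: -0.0002
grip_force: 0.0
time_s: 5.85
position: [0.4758, 0.1353, 0.0351]
tool_rot: [0.0, -0.645, 0.764, 0.0]
force: [-0.4, 0.5, 0.5]
gripper_width: 0.0003
grip_force: 0.0
```

```bash
python3 - <<'E'
from h import *
u=np.array([.1668,.986]);v=np.array([-.986,.1668]);N=np.array([.4836,.1683])
im=ctrl.camera('wrist'); cv2.imwrite('pics/w3.png',im[150:420,130:430,::-1].repeat(2,0).repeat(2,1))
for r in ctrl.regions_of('wrist','pull')[:1]:
    ys,xs=np.where(r['mask']); print(r['confidence'],xs.min(),xs.max(),ys.min(),ys.max())
    p=back('wrist',[[278,ys.min()]],.032)[0,:2]-N; print(p@u,p@v)
im=ctrl.camera('top')
for r in ctrl.regions_of('top','pull')[:1]: print(r['pixel'])
E
```

```text
(no output)
```

View pics/w3.png

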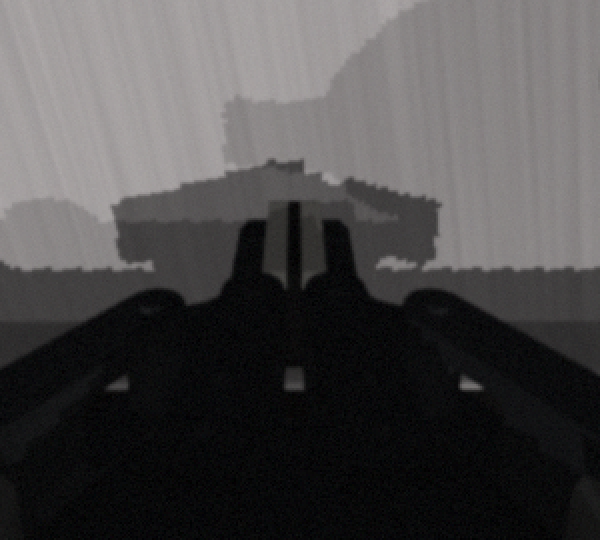

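```bash
python3 -m creep '.01 0 0 0;.02 0 0 0;.03 0 0 0;.035 0 0 0;.035 0 0 0;.035 0 0 0' 0.4; python3 - <<'E'
from h import *
u=np.array([.1668,.986]);v=np.array([-.986,.1668]);N=np.array([.4836,.1683])
im=ctrl.camera('wrist'); cv2.imwrite('pics/w4.png',im[150:420,130:430,::-1].repeat(2,0).repeat(2,1))
s=ctrl.read_state();p=s['position'][:2]-N;print(p@u*1000-200,p@v*1000)
g=cv2.cvtColor(im,cv2.COLOR_RGB2GRAY); print(g[200:300,277])
for r in ctrl.regions_of('wrist','pull')[:1]:
    ys,xs=np.where(r['mask']); print(r['confidence'],xs.min(),xs.max(),ys.min(),ys.max())
    p=back('wrist',[[278,ys.min()]],.032)[0,:2]-N; print(p@u,p@v)
E
```

```text
time_s: 6.55
position: [0.4701, 0.1009, 0.0352]
tool_rot: [0.0, -0.645, 0.764, 0.0]
force: [-0.4, -0.6, 0.6]
gripper_width: 0.0514
grip_force: 0.0
-268.45657141578226 2.128540365969763
[128 131 131 131 130 129 130 129 128 129 126 130 130 133 129 125 129 129
 128 129 128 126 128 130 129 126 128 127 125 126 126 127 122  96  68  59
  60  65  73  77  83  82  82  84  83  84  82  83  81  84  82  84  80  81
  84  79  80  82  83  81  83  82  84  81  84  83  84  84  86  85  84  85
  85  82  85  84  81  81  86  85  82  79  81  83  80  80  81  81  80  79
  79  69  65  63  62  60  61  61  59  57]
0.67 259 296 322 358
-0.011271352275339465 0.0035264025626066202
```

View pics/w4.png

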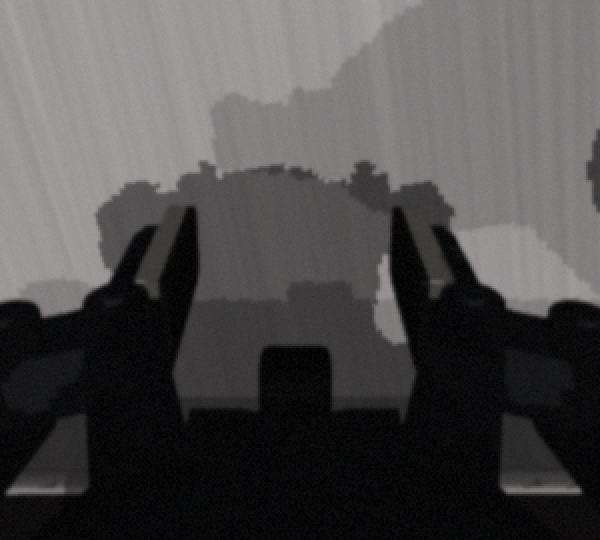

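```bash
python3 - <<'E'
from h import *
c=ctrl.calibration('wrist');M=c['mount']
for x in(-.011,0,.011):
  for z in(0,-.004,-.019):
    p=(np.array([x,0,z])-M[:3,3])@M[:3,:3]; print(x,z,c['cx']+c['fx']*p[0]/-p[2],c['cy']-c['fy']*p[1]/-p[2])
E
```

```text
-0.011 0 276.0676234201121 264.4169394684508
-0.011 -0.004 276.0546422672501 267.545691991379
-0.011 -0.019 276.0006799746439 280.55182949926916
0 0 276.0838782249468 248.53552689281145
0 -0.004 276.07100211896153 251.38247035871635
0 -0.019 276.0173696391131 263.2407634047644
0.011 0 276.10074106713654 232.06004430551647
0.011 -0.004 276.0879873082852 234.60142708567457
0.011 -0.019 276.03475418166477 245.20894702578718
```

```bash
python3 - <<'E'
from h import *
im=ctrl.camera('scene').copy(); s=ctrl.read_state(); p=s['position']
a=proj('scene',[p,p+[0,0,.025],p+[0,0,.098]])
print(a, s['gripper_width'])
x,y=a[0].astype(int); x0,y0=x-60,y-90
c=cv2.resize(im[y0:y0+120,x0:x0+130,::-1],None,fx=5,fy=5,interpolation=cv2.INTER_CUBIC)
for q in a: cv2.circle(c,tuple(int(v) for v in (q+.5-[x0,y0])*5),3,(0,0,255),-1)
cv2.imwrite('pics/s2.png',c)
E
```

```text
[[263.69544988 205.59546445]
 [263.35612237 198.3300125 ]
 [262.30947681 175.91994347]] 0.05119251221564357
```

View pics/s2.png

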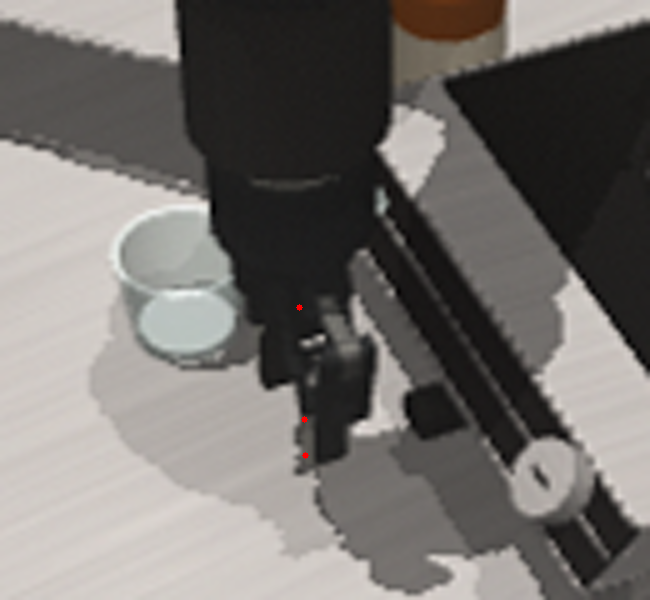

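```bash
python3 - <<'E'
from h import *
s=ctrl.read_state(); p=s['position'];T=rot(s['tool_rot'])
x,y=263,205;x0,y0=x-60,y-90
for yy in(-.026,.026):
  for xx in(-.011,.011):
    for z in(0,-.012,-.025):
      q=proj('scene',[p+T@[xx,yy,z]])[0]; print(yy,xx,z,((q+.5-[x0,y0])*5).round())
E
```

```text
-0.026 -0.011 0 [347. 484.]
-0.026 -0.011 -0.012 [347. 467.]
-0.026 -0.011 -0.025 [346. 448.]
-0.026 0.011 0 [305. 498.]
-0.026 0.011 -0.012 [304. 480.]
-0.026 0.011 -0.025 [303. 461.]
0.026 -0.011 0 [307. 415.]
0.026 -0.011 -0.012 [306. 397.]
0.026 -0.011 -0.025 [305. 378.]
0.026 0.011 0 [266. 427.]
0.026 0.011 -0.012 [265. 410.]
0.026 0.011 -0.025 [263. 391.]
```

The tips really sit about 22 mm above the reported TCP: the near finger's lower corners are at crop (347,455) and (305,470). The fingers therefore closed above the pull. I'll go lower and advance in steps while watching the force.

```bash
python3 -m creep '0 -.0005 .01 0;0 -.0005 .021 0;-.02 -.0005 .021 0;-.035 -.0005 .021 0;-.042 -.0005 .021 0;-.042 -.0005 .021 0'; python3 -m creep '-.003 0 0 0;-.006 0 0 0;-.006 0 0 0'; python3 -m creep '-.003 0 0 0;-.006 0 0 0;-.006 0 0 0'
```

```text
time_s: 7.2
position: [0.4775, 0.1439, 0.0135]
tool_rot: [-0.0, -0.646, 0.763, 0.0]
force: [-0.4, 0.0, -0.6]
gripper_width: 0.051
grip_force: 0.0
time_s: 7.45
position: [0.4786, 0.1487, 0.0141]
tool_rot: [0.0, -0.645, 0.764, 0.0]
force: [-0.5, -0.2, 1.1]
gripper_width: 0.0514
grip_force: 0.0
time_s: 7.7
position: [0.4795, 0.1545, 0.0141]
tool_rot: [-0.0, -0.645, 0.764, -0.0]
force: [-0.3, 0.2, -0.4]
gripper_width: 0.0513
grip_force: 0.0
```

No contact. I'll close, checking the width.

```bash
python3 -m creep '0 0 0 0;0 0 0 0;0 0 0 0;0 0 0 0;0 0 0 0;0 0 0 0;0 0 0 0;0 0 0 0' 1
```

```text
time_s: 8.37
position: [0.4804, 0.1544, 0.0154]
tool_rot: [0.001, -0.645, 0.764, -0.001]
force: [-0.5, -1.9, 5.8]
gripper_width: 0.0215
grip_force: 59.0
```

```bash
python3 -m creep '.001 0 0 0;.003 0 0 0;.005 0 0 0;.007 0 0 0;.009 0 0 0;.01 0 0 0'; python3 -m creep '.003 0 0 0;.006 0 0 0;.009 0 0 0;.012 0 0 0;.015 0 0 0;.018 0 0 0;.021 0 0 0;.024 0 0 0;.027 0 0 0;.03 0 0 0;.03 0 0 0;.03 0 0 0'; python3 - <<'E'
from h import *
im=ctrl.camera('wrist'); cv2.imwrite('pics/w5.png',im[150:420,130:430,::-1].repeat(2,0).repeat(2,1))
E
```

```text
time_s: 8.87
position: [0.4785, 0.1451, 0.0148]
tool_rot: [0.001, -0.646, 0.764, 0.0]
force: [1.4, 5.3, 4.7]
gripper_width: 0.0215
grip_force: 58.9
time_s: 9.87
position: [0.4728, 0.1149, 0.014]
tool_rot: [0.0, -0.645, 0.764, -0.0]
force: [0.5, 3.0, 5.0]
gripper_width: 0.0214
grip_force: 58.9
```

View pics/w5.png

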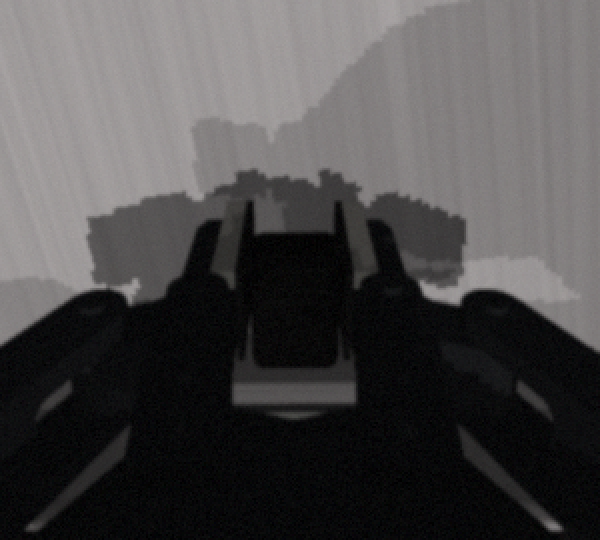

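The wrist view shows the pull held between the pads, and the front plate has come out (crop rows 370–400). The filter is about 43 mm out and still supported by the slot, so I'll regrip deeper and lower.

```bash
python3 -m creep '0 0 0 0;0 0 0 0;0 0 0 0;0 0 0 0;-.004 0 .004 0;-.01 0 .004 0;-.016 0 .004 0;-.02 0 .004 0;-.022 0 .004 0;-.022 0 .004 0;-.022 0 .004 0' 0.4;  python3 -m creep '0 0 0 0;0 0 0 0;0 0 0 0;0 0 0 0;0 0 0 0;0 0 0 0;0 0 0 0;0 0 0 0' 1
```

```text
time_s: 10.83
position: [0.4765, 0.1369, 0.01]
tool_rot: [-0.0, -0.646, 0.764, 0.0]
force: [0.5, -1.1, 0.4]
gripper_width: 0.0513
grip_force: 0.0
time_s: 11.5
position: [0.4764, 0.1366, 0.0102]
tool_rot: [-0.0, -0.645, 0.764, 0.0]
force: [-2.6, -1.3, 3.2]
gripper_width: 0.0224
grip_force: 61.8
```

```bash
python3 -m creep '.003 0 0 0;.008 0 0 0;.013 0 0 0;.018 0 0 0;.023 0 0 0;.028 0 0 0;.033 0 0 0;.038 0 0 0;.043 0 0 0;.048 0 0 0;.053 0 0 0;.058 0 0 0;.062 0 0 0;.062 0 0 0'; python3 - <<'E'
from h import *
s=ctrl.read_state();print(s['force'],s['moment'])
E
```

```text
time_s: 12.67
position: [0.4657, 0.0743, 0.0098]
tool_rot: [-0.001, -0.645, 0.764, -0.0]
force: [-0.0, -1.0, 0.1]
gripper_width: 0.0229
grip_force: 61.4
[-0.02137906 -0.99134287  0.13626716] [-0.46853814  0.0314375  -0.03605194]
```

```bash
python3 -m creep '.003 0 0 0;.008 0 0 0;.013 0 0 0;.018 0 0 0;.023 0 0 0;.028 0 0 0;.033 0 0 0;.038 0 0 0;.042 0 0 0;.042 0 0 0';python3 -m creep '.003 0 0 0;.008 0 0 0;.013 0 0 0;.018 0 0 0;.023 0 0 0;.028 0 0 0;.033 0 0 0;.038 0 0 0;.042 0 0 0;.046 0 0 0;.046 0 0 0'; python3 - <<'E'
from h import *
s=ctrl.read_state();print(s['force'],s['moment'])
im=ctrl.camera('scene'); a=proj('scene',[s['position']])[0].astype(int)
x0,y0=a[0]-60,a[1]-90
cv2.imwrite('pics/s3.png',cv2.resize(im[y0:y0+130,x0:x0+150,::-1],None,fx=4.5,fy=4.5,interpolation=cv2.INTER_CUBIC))
E
```

```text
time_s: 13.5
position: [0.4587, 0.033, 0.0099]
tool_rot: [-0.001, -0.645, 0.764, -0.0]
force: [-0.8, -2.1, -1.2]
gripper_width: 0.0222
grip_force: 61.2
time_s: 14.42
position: [0.4513, -0.0119, 0.0099]
tool_rot: [-0.0, -0.645, 0.764, 0.0]
force: [-1.0, -0.8, -3.8]
gripper_width: 0.0221
grip_force: 60.8
[-0.99704719 -0.76399285 -3.7714792 ] [-0.34655226  0.06742503 -0.06280622]
```

View pics/s3.png

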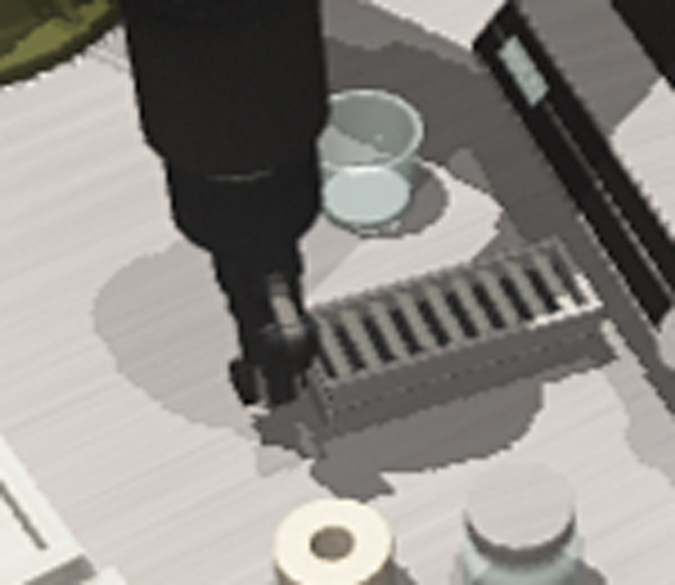

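The filter is fully out and nearly level, with 3.8 N hanging on the wrist. Next I'll lift it.

```bash
python3 -m creep '0 0 -.003 0;0 0 -.008 0;0 0 -.014 0;0 0 -.02 0;0 0 -.027 0;0 0 -.034 0;0 0 -.041 0;0 0 -.046 0;0 0 -.049 0;0 0 -.05 0;0 0 -.05 0'; python3 -c "
from h import *
go([.4154,-.3855,.06],-88.25)"
```

```text
time_s: 15.38
position: [0.4515, -0.0112, 0.0601]
tool_rot: [0.0, -0.645, 0.764, 0.0]
force: [0.5, 0.9, -5.5]
gripper_width: 0.0223
grip_force: 60.8
shift [ 0.3751 -0.0269  0.    ] spin -0.1982
```

```bash
python3 -m creep '.004 0 0 0;.014 -.001 0 -.008;.03 -.002 0 -.016;.051 -.004 0 -.027;.075 -.005 0 -.04;.1 -.007 0 -.053;.125 -.009 0 -.066;.15 -.011 0 -.079;.175 -.013 0 -.093;.2 -.014 0 -.106;.225 -.016 0 -.119;.25 -.018 0 -.132;.275 -.02 0 -.145;.3 -.0215 0 -.158;.322 -.023 0 -.17;.341 -.0245 0 -.18;.356 -.0255 0 -.188;.367 -.0263 0 -.194;.373 -.0268 0 -.197;.375 -.027 0 -.198'; python3 -m creep '0 0 0 0;0 0 0 0;0 0 0 0'
python3 - <<'E'
from h import *
go([.4154,-.3855,.06],-88.25)
im=ctrl.camera('top'); cv2.imwrite('pics/t3.png',cv2.resize(im[190:350,330:530,::-1],None,fx=3.5,fy=3.5,interpolation=cv2.INTER_CUBIC))
r=ctrl.regions_of('top','filter'); print([(x['confidence'],x['pixel'],x['mask'].sum()) for x in r[:2]])
print('filter rect',mask_rect('top','filter',.095)); print('pan',mask_rect('top','pan',.024))
E
```

```text
time_s: 17.05
position: [0.415, -0.3863, 0.0593]
tool_rot: [0.0, 0.717, -0.697, -0.0]
force: [-0.9, 0.6, -4.4]
gripper_width: 0.0223
grip_force: 60.8
time_s: 17.3
position: [0.4157, -0.3849, 0.06]
tool_rot: [-0.0, 0.718, -0.696, -0.0]
force: [0.8, 0.7, -3.9]
gripper_width: 0.0228
grip_force: 60.8
shift [ 0.0006  0.0003 -0.    ] spin 0.0005
[(0.83, [406.3, 271.8], np.int64(414))]
filter rect ((411.94049072265625, -221.94386291503906), (42.334129333496094, 58.514976501464844), 88.90311431884766)
pan ((408.6452941894531, -214.1409454345703), (176.347900390625, 138.8721923828125), 1.1740280389785767)
```

View pics/t3.png

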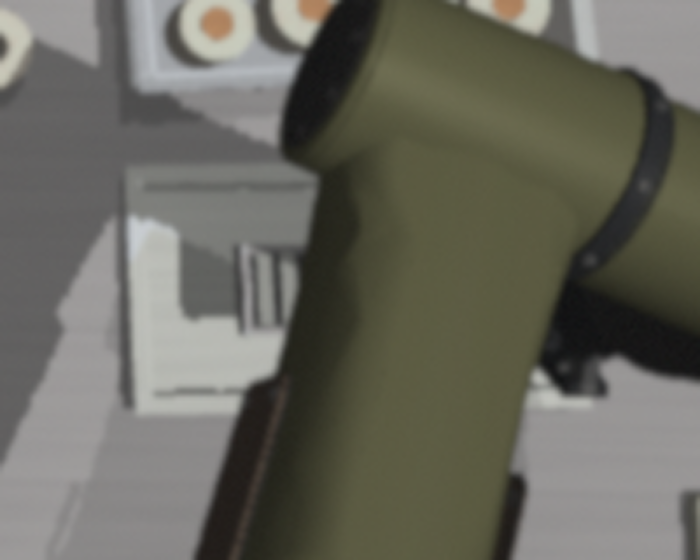

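The filter's far end (crop column 238) lies inside the pan, centred across it. I'll lower it.

```bash
python3 -m creep '0 0 .004 0;0 0 .01 0;0 0 .018 0;0 0 .026 0;0 0 .034 0;0 0 .042 0;0 0 .049 0;0 0 .055 0;0 0 .06 0;0 0 .063 0;0 0 .065 0;0 0 .065 0;0 0 .065 0'; python3 -m creep '0 0 .001 0;0 0 .002 0;0 0 .003 0;0 0 .004 0;0 0 .005 0;0 0 .005 0'
```

```text
time_s: 18.58
position: [0.4157, -0.3856, -0.0048]
tool_rot: [0.0, 0.718, -0.696, 0.0]
force: [-0.0, -0.3, -3.4]
gripper_width: 0.0222
grip_force: 60.8
time_s: 19.08
position: [0.4154, -0.3853, -0.0104]
tool_rot: [0.0, 0.718, -0.696, -0.0]
force: [-0.2, -0.1, -3.6]
gripper_width: 0.0225
grip_force: 60.8
```

```bash
python3 -m creep '0 0 .001 0;0 0 .002 0;0 0 .003 0;0 0 .003 0;0 0 .003 0'; python3 -c "
from station import ctrl
s=ctrl.read_state();print(s['force'],s['moment'])"
```

```text
time_s: 19.5
position: [0.4155, -0.3855, -0.013]
tool_rot: [-0.0, 0.718, -0.696, -0.0]
force: [-0.2, 0.7, -3.5]
gripper_width: 0.0227
grip_force: 60.9
[-0.15565008  0.71142266 -3.51223505] [-0.26466004  0.04195597  0.03939047]
```

```bash
python3 -m creep '0 0 .001 0;0 0 .001 0;0 0 .002 0;0 0 .002 0;0 0 .002 0'; python3 -m creep '0 0 .001 0;0 0 .001 0;0 0 .001 0'
```

```text
time_s: 19.92
position: [0.4156, -0.3856, -0.0148]
tool_rot: [-0.0, 0.718, -0.696, 0.0]
force: [0.0, -0.8, -2.3]
gripper_width: 0.0223
grip_force: 61.1
time_s: 20.17
position: [0.4157, -0.3856, -0.0158]
tool_rot: [-0.0, 0.718, -0.696, 0.0]
force: [-0.6, -0.8, -0.9]
gripper_width: 0.0224
grip_force: 61.2
```

Contact has begun. I'll go 1 mm more, then see.

```bash
python3 -m creep '0 0 .0005 0;0 0 .001 0;0 0 .001 0'; python3 -c "
from station import ctrl
s=ctrl.read_state();print(s['force'],s['moment'])"
```

```text
time_s: 20.42
position: [0.4157, -0.3857, -0.0166]
tool_rot: [0.0, 0.718, -0.696, 0.0]
force: [-0.6, -0.8, 1.4]
gripper_width: 0.0225
grip_force: 61.5
[-0.61091585 -0.76201901  1.37765049] [-0.10485572  0.2010001   0.04553987]
```

```bash
python3 -m creep '0 0 0 0;0 0 0 0;0 0 0 0;0 0 0 0;0 0 0 0;0 0 -.002 0;0 0 -.006 0;0 0 -.014 0;0 0 -.024 0;0 0 -.04 0;0 0 -.06 0;0 0 -.08 0;0 0 -.1 0;0 0 -.13 0;0 0 -.16 0;0 0 -.19 0;0 0 -.21 0;0 0 -.21 0' 0.4; python3 -m creep '.03 0 0 0;.06 0 0 0;.09 0 0 0;.12 0 0 0;.12 -.03 0 0;.12 -.06 0 0;.12 -.06 0 0'
python3 - <<'E'
from h import *
im=ctrl.camera('wrist'); cv2.imwrite('pics/end.png',im[:,:,::-1])
im=ctrl.camera('top'); print('pan',mask_rect('top','pan',.024),'filter',mask_rect('top','filter',.023))
for n,z in(('cup',.05),('salt_jar',.07),('label_roll',.05),('soy_bottle',.1),('container',.066)): print(n,mask_rect('top',n,z)[0])
E
```

```text
time_s: 21.92
position: [0.4168, -0.3871, 0.2004]
tool_rot: [-0.001, 0.718, -0.696, 0.005]
force: [1.2, -0.5, 0.2]
gripper_width: 0.0512
grip_force: 0.0
time_s: 22.5
position: [0.4821, -0.5031, 0.1907]
tool_rot: [-0.0, 0.718, -0.696, -0.001]
force: [0.2, -1.2, -1.4]
gripper_width: 0.0513
grip_force: 0.0
pan ((411.5863037109375, -308.04205322265625), (178.26292419433594, 330.3793029785156), 2.0953845977783203) filter ((418.7523193359375, -299.4212951660156), (199.56272888183594, 79.7706527709961), 88.49797821044922)
cup (322.9504699707031, 117.12417602539062)
salt_jar (617.4286499023438, 37.49018096923828)
label_roll (574.5538940429688, -43.036598205566406)
soy_bottle (273.9503479003906, 315.3022155761719)
container (643.1783447265625, -297.7650451660156)
```

View pics/end.png

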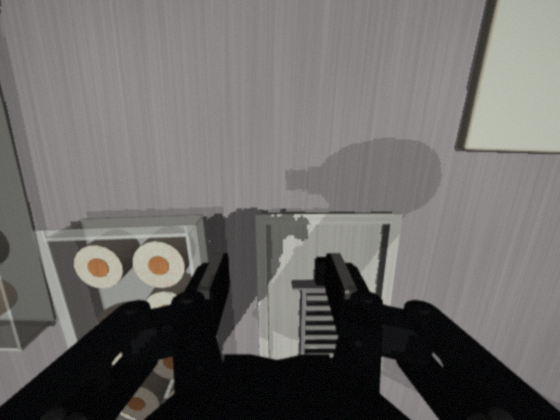

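The filter lies flat inside the pan: its slats show at about (318,320) and its plate at row 283, within the pan's rims. The measured rectangles agree, with the filter's bounding box centre at (419,-299) mm against the pan centre at (412,-308) mm, and the other items haven't moved.

```bash
python3 -c "
from station import ctrl
print(ctrl.sign_off())"
```

```text
the job is handed in; nothing more can be done
None
```

I drew the filter out of its slot, laid it flat in the metal pan, let go and handed the job in at about 23 s; the first grasp closed above the pull and had to be repeated lower, and no verdict was returned.

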